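Find the hidden catch of the bakery scale and open its battery flap

TASK

The counter scale's batteries are due: feel gently along the bare metal panel on the side of the scale nearest you for the flush, hidden press catch, and press it fully home with the fingertips so that the battery flap rises by itself, then take your hand away. Do not touch the flap, and leave the weight, bowl, tape roll and jar where they stand without picking anything up.

Things in the scene. Friction and masses are not known exactly. Their poses are not given: they have to be found in the camera images.
- panel_mid (a point): Middle of the upper face of the bare steel panel at the near edge of the white counter scale, 78 mm above the table. z up, y along the panel, x across it, away from the robot (towards display and weighing pan). The visible panel is level, 200 mm along y by 68 mm along x; the white frame around it stands 2 mm higher. Within 45 mm of it all is under 10 mm higher, but for the risen flap.
- scale: The scale, fixed; origin on the table under panel_mid, same axes; 470 mm wide (y). Hidden catch: a steel rectangle in the panel, 56 mm along y by 50 mm along x, coloured like the panel, 1.5 mm gap around it, top 2 mm below the panel's face. Its centre is on the panel's centre line (x = 0), anywhere from y = -64 to +64 mm, new each time. Fingertips must land inside its outline; the rest is rigid.
- catch (a joint): How far the catch is pressed in, in m: 0 = untouched (top 2 mm below the panel's face), 0.006 = fully home (top 8 mm below it). It slides straight down, gives way at about 3 to 4 N, and stays where it is pushed (no return spring).
- flap (a joint): Opening angle of the grey battery flap, in rad: 0 = shut, about 0.51 = open with the catch fully home. It is linked to the catch, rises in proportion as the catch goes in (85 rad per m), and stays up.
- flap_edge (a point): Middle of the free edge (98 mm long) of the grey battery flap, which lies level when shut, 0.5 mm below the top of the scale's white body, behind the panel toward its +y end. The flap is 68 mm from this edge to its hinge, which is on the far (+x) side; the edge rises about 33 mm as it opens. Not to be touched.
- weight: Brass check weight with a knob, 48 mm across, 66 mm high, 0.5 kg, loose on the weighing pan (pan top 84 mm above the table). Origin at the centre of its underside. Leave alone.
- bowl: Aluminium bowl, 120 mm across the rim, 50 mm high, loose on the weighing pan. Origin at the centre of its underside. Leave alone.
- tape: White roll of tape lying flat on the table on the -y side of the scale, 90 mm across, 24 mm high. Origin at the centre of its underside. Leave alone.
- jar: Amber glass jar with red cap standing on the table on the +y side of the scale, 64 mm across, 95 mm high. Origin at the centre of its underside. Leave alone.

How it is judged:
By the outcome, as a careful person would: the job done as asked, in the order asked, and still so for the second after the job is handed in, with the robot touching nothing.
It also fails if it takes over 45 s, if anything falls off the work surface, if the arm or the gripper's body presses on something with over 40 N, if the wrist force passes 120 N, or if a joint passes its speed limit or range.

ROBOT

A 6-joint arm with a two-finger parallel gripper is mounted at the origin on the work surface. World frame = base frame: x ahead of the robot, y to its left, z up, the work surface at z = 0. Lengths are in m, angles in rad, forces in N, time in s.
With the tool pointing down it reaches from about 0.375 to 0.9 m from the base axis. Payload 3.1 kg.
Tool frame: the origin (TCP) lies between the finger pads; the fingertips stand 11 mm ahead of it and the grasp point (between the pads) lies 8 mm behind it; z points along the fingers, y is the direction in which the jaws open and shut (so a half turn about z gives the same grasp; the last joint's range is limited). The gripper opens to 85 mm and grips with 20 to 120 N. Pads are 22 mm wide; open, the fingers measure 114 mm over their backs; the gripper's body (76 mm by 85 mm) begins 54 mm behind the grasp point. The pads swing forward as they close: fully open they stand 13 mm farther back than shut.
Start: joints at [-1.298, 0.527, 1.433, -0, 1.181, -0.178], TCP at [0.272, -0.563, 0.242] pointing down, gripper open.
Joint ranges: [-3.08, 3.08], [-0.75, 2.2], [0.22, 2.44], [-1.43, 4.57], [0, 2.65], [-2.85, 2.85]. Speed limits (rad/s): [2.79, 2.79, 3.14, 3.14, 3.14, 3.14].

INTERFACE

Orientations are given as a unit quaternion [w, x, y, z].
In Python, from workcell import r gives the robot as it stands. Calls block until the motion is done:
- r.move_ptp(position, orientation): joint-space move of the TCP to a pose.
- r.move_l(position, rotation=None, vel=0.15, stop_force=None): straight line of the TCP; rotation=None keeps the orientation; vel is the mean speed in m/s. With stop_force (N) it stops when the force on the tool has changed by that much, and returns True; else False.
- r.movej(angles): joint-space move.
- r.grip(opening): opening from 0.0 (shut) to 1.0 (fully open); the grip force is fixed at half the most; returns when the fingers have stopped.
- r.hold(seconds).
- r.ik(position, orientation): joint angles nearest the present ones, or None.
- r.observe(): the state.
- r.read_camera(name): name is "side" or "top"; returns a dict with "img" (420x560x3 uint8, red, green, blue), "fx", "fy", "cx", "cy" (pixels), "origin" and "rotation" of the camera in the world. Camera axes: x right, y down, z forward; pixel columns grow to the right and rows downward; lengths in m; the calibration is good to about 2 mm. A picture is of the moment at which its call begins. There is no depth.
A pose or a line that the arm cannot do raises r.Unreachable and nothing moves.
- r.job_done(): hands the job in, once; it reports no verdict.
Trained networks look in the newest picture that a camera, given by its name, has taken for a name from the list of things; names that differ only in an ending like _2 or _b are one class to them, and where a whole thing is asked for, a point or a joint stands for the part that bears it (a point fixed in the world has none). Each returns a list of dicts, best first, with "score" (0 to 1); they miss things now and then, are a little off and sometimes report something else, mostly with a low value. They report only what shows in the picture. A call takes as long as a camera call.
- r.find_in(camera, query): "at" ([x, y, z] in m, in world coordinates, good to about 4 mm: the middle of the surface that is visible of it).
- r.silhouettes(camera, query): "mask" (420x560 bool, what is visible of it).
- r.pinpoint(camera, query): "at" ([x, y, z] in m, in world coordinates, good to about 4 mm: a listed point, or the origin of a listed thing).
The state is a dict: "t": time; "q": joint angles; "joint_velocities": joint speeds; "effort": joint torques, N m; "tcp_pos": TCP position; "tool_rot": TCP orientation; "ft_force": force on the tool from outside, world axes, zero at the start; "wrist_torque": the same for the moment, N m; "gripper_width": opening from 0.0 (shut) to 1.0 (fully open).
Only numpy, scipy, OpenCV 4.12 (cv2) and the standard library are available. Lean on these libraries where they do the work, as an engineer would, in place of code of your own. Each camera call takes 0.05 s, during which the arm holds its last target.

## Working session

There is one attempt and no reset: what is moved stays moved. The work goes in short steps, each a Python script; the robot and the scene stay as the last script left them, time stands still between calls to the robot, and variables do not carry over. Pictures are saved under pics/ and viewed, and the job is handed in when it is done.

```bash
mkdir -p pics; python3 - <<'E'
from workcell import r
import cv2,numpy as np
for c in("top","side"):
    d=r.read_camera(c); cv2.imwrite(f"pics/{c}0.png",d["img"][:,:,::-1])
    print(c,np.round(d["origin"],3),np.round(d["rotation"],3).tolist(),d["fx"])
    for q in("panel_mid","flap_edge","scale","weight","bowl","tape","jar"):
        print(q,[(np.round(x["at"],4).tolist(),round(x["score"],2)) for x in r.pinpoint(c,q)[:2]])
print(r.observe())
E
```

```text
top [0.58  0.048 1.173] [-0.021, 0.707, -0.706, 0.027] 436.25776718201365
panel_mid [([0.5304, -0.0105, 0.0808], 0.96), ([0.7446, -0.0781, 0.0848], 0.75)]
flap_edge [([0.5587, 0.1487, 0.0772], 0.58), ([0.5292, -0.0101, 0.0792], 0.31)]
scale [([0.5323, -0.0017, 0.0026], 0.58)]
weight [([0.7045, 0.085, 0.0879], 0.57)]
bowl [([0.7459, -0.0767, 0.0799], 0.9)]
tape [([0.6487, -0.2991, -0.001], 0.79)]
jar [([0.5396, 0.3047, -0.0033], 0.73)]
side [ 0.554 -0.591  0.818] [-0.356, 0.932, -0.059, 0.031] 388.61198452480113
panel_mid [([0.5282, -0.0094, 0.0773], 0.59)]
flap_edge [([0.5553, 0.1467, 0.0736], 0.68)]
scale [([0.5328, -0.0108, -0.0012], 0.62)]
weight [([0.707, 0.0828, 0.0846], 0.9)]
bowl [([0.7469, -0.079, 0.0838], 0.94)]
tape [([0.6487, -0.2951, 0.0014], 0.86)]
jar [([0.5413, 0.3045, 0.0003], 0.56)]
{'t': 0.8, 'q': array([-1.29851584e+00,  5.27464241e-01,  1.43267573e+00,  3.47579812e-05,
        1.18141717e+00, -1.78509287e-01]), 'joint_velocities': array([ 1.74723009e-03,  1.92487953e-03,  1.63618630e-04, -9.08055291e-05,
       -8.32113042e-04,  1.93095597e-03]), 'effort': array([ 8.99060819e-05, -4.42257357e+01, -1.78414768e+01, -2.38346374e-04,
        6.89312874e-04,  1.05043662e-05]), 'tcp_pos': array([ 0.27232434, -0.56253871,  0.24234013]), 'tool_rot': array([1.69834852e-05, 9.74707403e-01, 2.23484848e-01, 1.68927551e-05]), 'ft_force': array([-0.66961127, -0.56805075, -0.02396418]), 'wrist_torque': array([ 0.05069963,  0.03716049, -0.03776764]), 'gripper_width': 1.00041791223402}
```

View pics/top0.png

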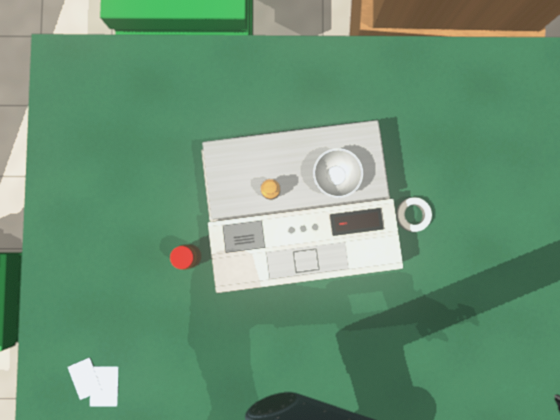

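View pics/side0.png

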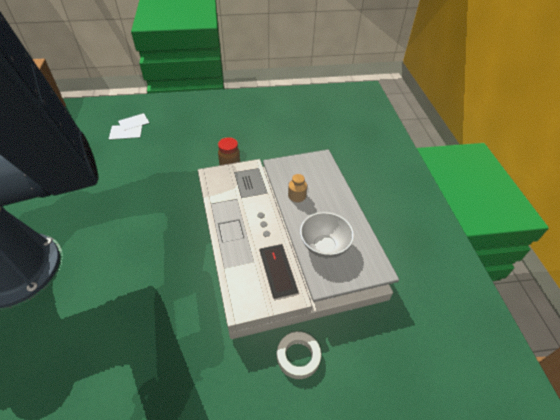

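```bash
python3 - <<'E'
import cv2,numpy as np
a=cv2.imread("pics/top0.png")
print(a.shape)
c=a[215:265,180:400] if 0 else a[200:280,180:420]
c=cv2.resize(c,None,fx=3.3,fy=3.3,interpolation=cv2.INTER_CUBIC)
g=cv2.cvtColor(c,cv2.COLOR_BGR2GRAY)
cv2.imwrite("pics/crop0.png",cv2.createCLAHE(6,(4,4)).apply(g))
E
```

```text
(420, 560, 3)
```

View pics/crop0.png

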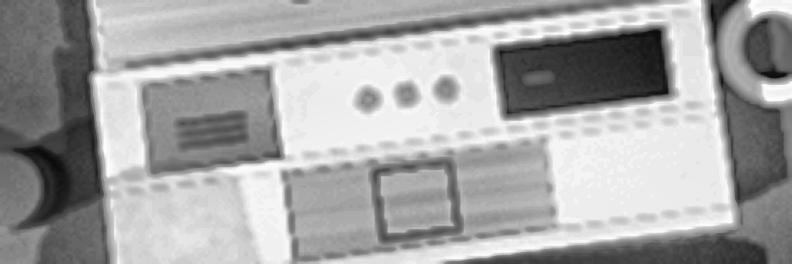

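Both pictures show a faint square outline in the panel (top camera about px (306,261), side about (231,231)). I'll get its position and the scale's yaw from the pixels.

```bash
cat > h.py <<'E'
from workcell import r
import cv2,numpy as np
def px2w(d,u,v,z):
    R=np.array(d["rotation"]).reshape(3,3);o=np.array(d["origin"])
    k=R@np.array([(u-d["cx"])/d["fx"],(v-d["cy"])/d["fy"],1.]); return o+k*(z-o[2])/k[2]
def rect(d,ctr,yaw,z=0.078,s=2000,h=(0.07,0.15)):
    # orthorectify: cols = -y_scale, rows = -x_scale
    n=(int(2*h[0]*s),int(2*h[1]*s)); 
    R=np.array(d["rotation"]).reshape(3,3);o=np.array(d["origin"])
    K=np.array([[d["fx"],0,d["cx"]],[0,d["fy"],d["cy"]],[0,0,1]])
    ex=np.array([np.cos(yaw),np.sin(yaw),0]);ey=np.array([-np.sin(yaw),np.cos(yaw),0])
    c=np.array([ctr[0],ctr[1],z])
    A=np.column_stack([-ey/s,-ex/s,c+ey*h[1]+ex*h[0]-o])
    H=K@R.T@A
    return cv2.warpPerspective(d["img"][:,:,::-1],H,(n[1],n[0]),flags=cv2.INTER_CUBIC|cv2.WARP_INVERSE_MAP)
E
python3 - <<'E'
from h import *
d=r.read_camera("top")
P=[px2w(d,180+a/3.3,200+b/3.3,.078) for a,b in((285,172),(548,140),(555,228),(292,262))]
P=np.array(P)[:,:2];print(P.round(4))
m=P.mean(0); e=(P[0]-P[1])+(P[3]-P[2]); yaw=np.arctan2(-e[0],e[1]);print(m,yaw)
c=px2w(d,180+417/3.3,200+200/3.3,.077);print(c)
np.save("est.npy",[*m,yaw])
a=rect(d,m,yaw); s=r.read_camera("side"); b=rect(s,m,yaw)
cv2.imwrite("pics/rect.png",np.vstack([a,b]))
E
```

```text
Traceback (most recent call last):
  File "h.py", line 4, in px2w
    R=np.array(d["rotation"]).reshape(3,3);o=np.array(d["origin"])
ValueError: cannot reshape array of size 4 into shape (3,3)
```

Camera rotation is a quaternion.

```bash
sed -i 's/R=np.array(d\["rotation"\]).reshape(3,3)/R=Rotation.from_quat(np.roll(d["rotation"],-1)).as_matrix()/; 1i from scipy.spatial.transform import Rotation' h.py
python3 - <<'E'
from h import *
d=r.read_camera("top")
P=[px2w(d,180+a/3.3,200+b/3.3,.078) for a,b in((285,172),(548,140),(555,228),(292,262))]
P=np.array(P)[:,:2];print(P.round(4))
m=P.mean(0); e=(P[0]-P[1])+(P[3]-P[2]); yaw=np.arctan2(-e[0],e[1]);print(m,yaw)
c=px2w(d,180+417/3.3,200+200/3.3,.077);print(c)
np.save("est.npy",[*m,yaw])
a=rect(d,m,yaw); s=r.read_camera("side"); b=rect(s,m,yaw)
cv2.imwrite("pics/rect.png",np.vstack([a,b]))
E
```

```text
[[ 0.551   0.0931]
 [ 0.5755 -0.1064]
 [ 0.5091 -0.1113]
 [ 0.4834  0.0875]]
[ 0.52973871 -0.00927027] 0.12530889050331434
[ 0.52997802 -0.00690052  0.077     ]
```

View pics/rect.png

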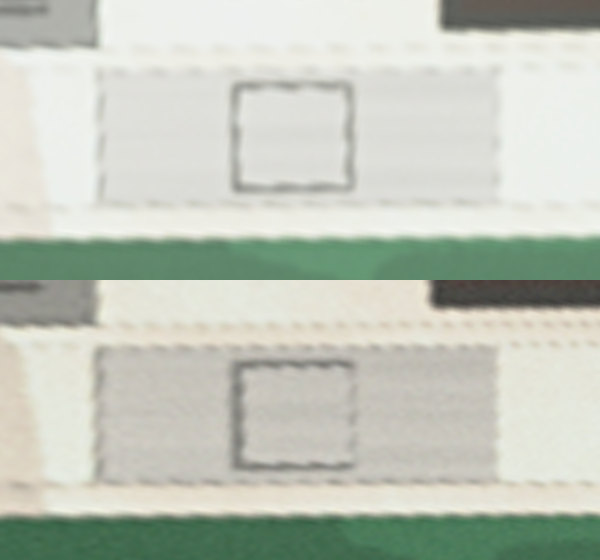

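The two orthorectified views agree: the square is 58 mm x 51 mm, centred about y=+2.5 mm and x≈0 in the panel frame. Next I shut the gripper, go above it, and feel down gently.

```bash
cat >> h.py <<'E'
m=np.load("est.npy") if __import__("os").path.exists("est.npy") else np.zeros(3)
ex=np.array([np.cos(m[2]),np.sin(m[2]),0]);ey=np.array([-np.sin(m[2]),np.cos(m[2]),0])
C=np.array([m[0],m[1],0])+0.0015*ex+0.00275*ey
def quat(s): return np.roll(Rotation.from_matrix(np.column_stack([-s*ex,s*ey,[0,0,-1]])).as_quat(),1)
E
python3 - <<'E'
from h import *
print(C)
q=r.observe()["q"];best=None
for s in(1,-1):
    k=r.ik(C+[0,0,.2],quat(s));print(s,k)
    if k is not None and (best is None or abs(k-q).max()<best[0]): best=(abs(k-q).max(),s)
Q=quat(best[1]);np.save("Q.npy",Q)
r.grip(0.0)
r.move_ptp(C+[0,0,.2],Q)
r.move_l(C+[0,0,.11],vel=.1)
o=r.observe();print(o["t"],o["tcp_pos"],o["ft_force"],o["gripper_width"])
d=r.read_camera("side");cv2.imwrite("pics/side1.png",d["img"][:,:,::-1])
E
```

```text
[ 0.53088325 -0.00635436  0.        ]
1 [-2.22593243e-01  4.59212275e-01  1.71252365e+00 -4.44089210e-16
  9.69856729e-01 -1.91869846e+00]
-1 [-2.22593243e-01  4.59212275e-01  1.71252365e+00 -4.44089210e-16
  9.69856729e-01  1.22289419e+00]
4.9667 [ 0.53136791 -0.0064962   0.1104632 ] [-0.61207732  0.18148038 -0.04416205] -0.0009448035025829845
```

View pics/side1.png

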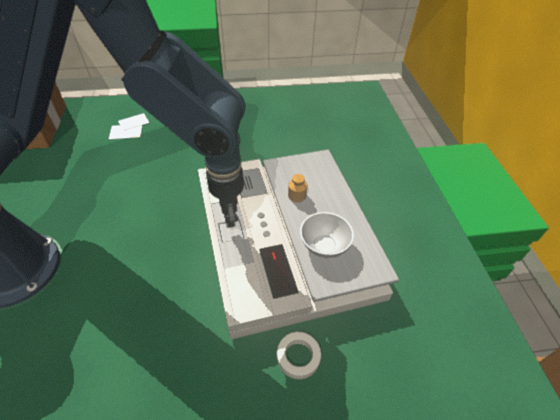

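The fingertips show at about px (232,222), above the square outline, and everything else looks undisturbed. Feeling down now.

```bash
python3 - <<'E'
from h import *
def rep(s,f):
    o=r.observe();print(s,f,round(o["t"],2),np.round(o["tcp_pos"],4),np.round(o["ft_force"],2))
rep("0",r.move_l(C+[0,0,.096],vel=.05))
rep("feel",r.move_l(C+[0,0,.080],vel=.01,stop_force=2.0))
E
```

```text
0 False 5.45 [ 0.5306 -0.0063  0.0956] [-0.19 -0.22  0.32]
feel True 6.41 [ 0.5308 -0.0064  0.0866] [0.37 0.14 1.4 ]
```

Contact came with the tips at 75.6 mm, which is the recessed catch top (76 mm) and not the panel (78 mm). Now pressing.

```bash
python3 - <<'E'
from h import *
def rep(s,f):
    o=r.observe();print(s,f,round(o["t"],2),np.round(o["tcp_pos"],4),np.round(o["ft_force"],2))
rep("press",r.move_l(C+[0,0,.074],vel=.012,stop_force=15.0))
d=r.read_camera("side");cv2.imwrite("pics/side2.png",d["img"][:,:,::-1])
for c in("side",): print([(np.round(x["at"],4).tolist(),round(x["score"],2)) for x in r.pinpoint(c,"flap_edge")[:2]])
E
```

```text
press True 7.02 [ 0.5309 -0.0064  0.0811] [-0.43  0.49  5.42]
[([0.5655, 0.1489, 0.1121], 0.67)]
```

View pics/side2.png

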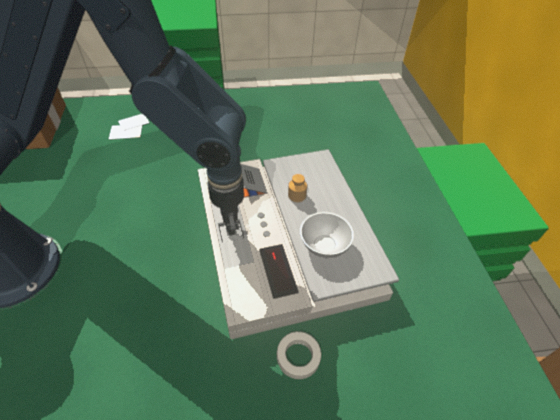

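The hard stop is at a tip height of 70.1 mm, and the flap has risen (px (252,178)). One firmer push will confirm the catch is fully home, then I retreat.

```bash
python3 - <<'E'
from h import *
def rep(s,f):
    o=r.observe();print(s,f,round(o["t"],2),np.round(o["tcp_pos"],4),np.round(o["ft_force"],2))
rep("press",r.move_l(C+[0,0,.074],vel=.01,stop_force=20.0))
r.hold(.2);rep("hold",0)
r.move_l(C+[0,0,.12],vel=.06)
r.move_l(C+[0,0,.25],vel=.15)
p=C-.0*ey+np.array([-.1,-.35,.28]); 
try: r.move_ptp(p,np.load("Q.npy"))
except r.Unreachable: print("unreach"); r.movej([-1.298,0.527,1.433,0,1.181,-0.178])
rep("away",0)
for c in("top","side"):
    d=r.read_camera(c);cv2.imwrite(f"pics/{c}3.png",d["img"][:,:,::-1])
    for q in("flap_edge","weight","bowl","tape","jar"): print(c,q,[(np.round(x["at"],4).tolist(),round(x["score"],2)) for x in r.pinpoint(c,q)[:1]])
    cv2.imwrite(f"pics/rect_{c}3.png",rect(d,m[:2],m[2],h=(.07,.2)))
E
```

```text
press True 7.47 [ 0.5309 -0.0063  0.0811] [-0.81 -0.63  5.46]
hold 0 7.67 [ 0.5309 -0.0063  0.0811] [-0.56  0.47  5.02]
away 0 10.86 [ 0.4312 -0.3552  0.2797] [ 0.49 -0.36  0.2 ]
top flap_edge [([0.5657, 0.1507, 0.1105], 0.63)]
top weight [([0.7061, 0.0827, 0.0818], 0.83)]
top bowl [([0.7453, -0.0795, 0.0864], 0.62)]
top tape [([0.6524, -0.2945, -0.0002], 0.81)]
top jar [([0.538, 0.3051, -0.0], 0.61)]
side flap_edge [([0.5644, 0.1478, 0.1113], 0.97)]
side weight []
side bowl [([0.7491, -0.0793, 0.0822], 0.97)]
side tape [([0.6463, -0.2925, 0.0015], 0.84)]
side jar [([0.5408, 0.3044, 0.0026], 0.79)]
```

View pics/side3.png

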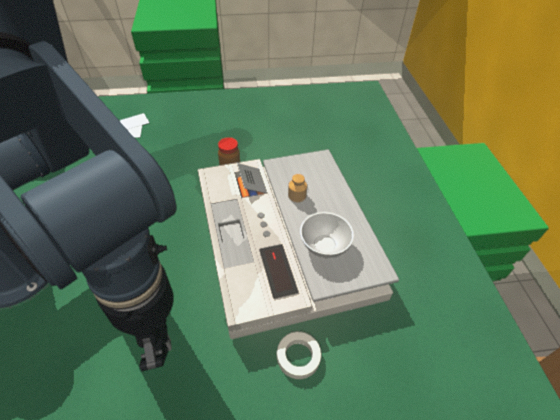

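View pics/rect_top3.png

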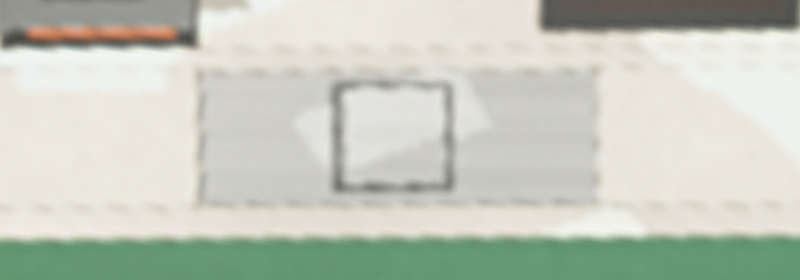

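The side view shows the flap up (px (250,180)), the catch sunk in, the gripper clear, and the weight, bowl, tape and jar in place. Handing in.

```bash
python3 - <<'E'
from h import *
print(r.job_done())
E
```

```text
the job is handed in; nothing more can be done
None
```

The catch is pressed home, the battery flap has risen by itself, and the job is handed in with the robot clear of everything. It took about 11 s.

- **Finding the catch:** Both cameras showed its faint outline, centred about 2.5 mm toward +y from the panel middle. Feeling down with shut fingertips, I met it at 75.6 mm, which matches the recessed catch top at 76 mm and not the panel at 78 mm.
- **Pressing:** The fingertips stopped at 70.1 mm, where fully home is 70 mm. A second, firmer push of up to 20 N stopped at the same height, so it was against its hard stop.
- **Last checks:** Both cameras put the flap edge at about 0.111 m, a rise of about 35 mm against the 33 mm expected. That is within the networks' 4 mm accuracy. The tool force was back near zero.
- **Other objects:** The bowl, tape and jar measured where they began, within about 5 mm, on both cameras. The side-camera network missed the weight in the last picture. The top camera found it within 6 mm of its first reading, with most of that in height, and it shows in its usual place in the side picture.

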